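# Seat a keyed filter-cell collar and hold it home for a leak check

### The arm

A 6-joint arm with a two-finger parallel gripper is mounted at the origin on a cart in front of the work surface, level with it; the furniture and walls round the work are solid. World frame = base frame: x ahead of the robot, y to its left, z up, the work surface at z = 0. Lengths are in mm, angles in rad, forces in N, time in s.
With the tool pointing down it reaches from about 350 to 775 mm from the base axis. Payload 7.3 kg.
Tool frame: the origin (TCP) lies midway between the tips of the shut fingers; the grasp point (between the pads) lies 19 mm behind it; z points along the fingers, y is the line along which they close (so a half turn about z gives the same grasp; the last joint's range is limited). The gripper opens to 92 mm and grips with 3 to 60 N. Pads are 19 mm wide; open, the fingers measure 130 mm over their backs; the gripper's body (75 mm by 190 mm) begins 47 mm behind the grasp point.
Start: joints at [1.037, 0.342, 1.524, -0, 1.275, -0.146], TCP at [198.518, 486.041, 226.741] pointing down, gripper open.
Joint ranges: [-2.53, 2.53], [-0.77, 2.02], [0.04, 2.7], [-1, 4.14], [0.28, 2.66], [-3.11, 3.11]. Speed limits (rad/s): [2.57, 2.57, 3.14, 3.14, 3.14, 3.14].

### API

Orientations are given as [roll, pitch, yaw] about the fixed x, y, z axes, in that order (R = Rz(yaw) Ry(pitch) Rx(roll)).
In Python, from plant import get_obs, capture, camera_model, close_job, search_frame, regions_of, pinpoint gives the robot as it stands. The module is installed in compiled form; this text tells all that it offers.
- The arm moves only by the shell command python3 -m pendant 'ROWS'. ROWS is JSON, one flat list of numbers, 7 for each row, row after row: the shift along the tool's x, y, z in units of 30 mm (1.0 is 30 mm), then the turn, a rotation vector about the tool's x, y, z in units of 4 degrees (1.0 is 4 degrees), then the closure, from -1 (fully open) to 1 (shut), so that 0 is half open. In form: [dx, dy, dz, wx, wy, wz, gripper, dx, dy, dz, wx, wy, wz, gripper, ...]. A call has 1 to 12 rows; each row shifts and turns the commanded pose from where the row before left it, along the tool's axes as they then stand; what a row does not reach is not made up. A row lasts 1/10 s, in which the tool goes at most 50 mm and 8.59 degrees, less where a joint would pass 70% of its speed; a pose out of reach is approached as far as the arm can. A call with a number of a shift or a turn outside -1 to 1 is refused whole. A call with a gripper value outside its range is refused whole. The fingers move at their own pace and stop on an object; the grip force is fixed at half the most. Time passes only in rows, so rows that do not move let the fingers close. It gives the time, the measured TCP pose, the force, the opening and the grip force at its end, in the units of the state.
- get_obs(): the state, without advancing time (a new reading comes with each control period).
- capture(name): name is "scene" or "side" or "wrist"; returns the picture (400x640x3 uint8, red, green, blue); there is no depth.
- camera_model(name): a dict with "fov_y" (degrees; the focal length in pixels is half the picture's height over the tangent of half this angle, whatever the lens; pixels are square), "cx", "cy" (the principal point, pixels), "pose" (4x4, takes a point from camera to world coordinates). Camera axes: x right, y up, looking along -z (the intrinsics and any distortion apply to the point x, -y, -z); pixel columns grow to the right and rows downward; lengths in mm; the calibration is good to about 2 mm. A picture is of the moment at which its call begins: read the wrist's pose just before it. camera_model takes no time and is no camera call; for the wrist camera it gives the pose at the moment of the call.
- close_job(): hands the job in; it is judged then, once.
Trained networks look in the newest picture that a camera, given by its name, has taken for a name from the list of things; names that differ only in an ending like _2 or _b are one class to them, and where a whole thing is asked for, a point or a joint stands for the part that bears it (a point fixed in the world has none). Each returns a list of dicts, best first, with "score" (0 to 1); they miss things now and then, are a little off and sometimes report something else, mostly with a low value. They report only what shows in the picture. A call takes as long as a camera call. They do not tell look-alikes from the thing itself.
- search_frame(camera, thing): "location" ([column, row] in pixels, amid what is visible of it).
- regions_of(camera, thing): "pixels" (400x640 bool, what is visible of it) and "location" ([column, row] in pixels, amid what is visible of it).
- pinpoint(camera, thing): "location" ([column, row] in pixels: a listed point, or the origin of a listed thing).
The state is a dict: "time": time; "joint_positions": joint angles; "dq": joint speeds; "tau": joint torques, N m; "tool_pos": TCP position; "tcp_rot": TCP orientation; "contact_force": force on the tool from outside, world axes, zero at the start; "moment": the same for the moment, N m; "grip_width": finger opening in mm; "finger_force": force on a finger pad.
Only numpy, scipy, OpenCV 4.12 (cv2) and the standard library are available. Lean on these libraries where they do the work, as an engineer would, in place of code of your own. Each camera call takes 0.05 s, during which the arm holds its last target. There are 200 camera calls.

### The job

Start a leak check of the filter cell: on the small tester press the white key, then the yellow, then the blue, one at a time, each right down and let up again. Then take the blue knurled collar on the cell, turn it until its hidden keyways drop over the pins, push it fully home against the spring, and finish while still holding it there, pushed home. Leave everything else where it stands.

Things in the scene. Friction and masses are not known exactly. Their poses are not given: they have to be found in the camera images.
- cell: Filter cell, fixed: round aluminium body, foot 96 mm wide, 72 mm above it, deck 40 mm high; a brass hose barb along its +x. Origin: centre of its underside, on the worktop; z up. A 36 mm steel spigot stands on the deck to 88 mm height; three pins, 120 degrees apart, stick out of it at 72 to 78 mm, hidden by the collar. Their direction is unrelated to the cell's yaw.
- seat (a joint): Orange spring plate, 60 mm wide, round the spigot under the collar, its top 52 mm above the cell's underside. Value: metres pushed down, 0 free, 0.006 with the collar home. Push needed: 3 N at first, 9 N at 6 mm.
- collar: Loose collar, about 0.15 kg, 64 mm high, upright over the spigot, its inner lip resting on the pins. Origin: centre of its underside (skirt rim), z up along its axis. Origin above the cell's origin: 64 mm on the pins (it stops there however hard pressed), 52 mm once dropped over the pins and lying on the spring plate, 46 mm fully home on a hard stop. The spring lifts it if let go.
- collar_grip (a point): Middle of the blue knurled grip (58 mm diameter, upper 22 mm of the collar), on the collar's axis, 53 mm above its origin; the top is 11 mm higher. Below the grip: plain aluminium skirt of 53 mm diameter. Axes as the collar's.
- collar_keyways (a point): On the collar's axis, 14 mm above its origin: mouth of three hidden keyways, 120 degrees apart, one along the collar's +x. Play about 0.12 rad to either side of the pins. They meet the pins after turning the collar clockwise seen from above by 0.35 to 1.4 rad from its start (the other way: 0.7 to 1.75). Once dropped it can no longer turn.
- console: Leak tester, fixed: low white box 90 x 180 x 40 mm with a grey top carrying three round spring keys in a row along its y, 52 mm apart. Origin: centre of its underside; x points to its back, z up.
- key_white_top (a point): Centre of the top face of the white key, 28 mm diameter, standing 10 mm proud of its black 44 mm ring; top about 61 mm above the worktop when up. Its place in the row changes.
- key_white (a joint): Travel of the white key straight down in m: 0 up, 0.006 right down (about 4 N); springs back.
- key_yellow_top (a point): Centre of the top face of the yellow key, 28 mm diameter, standing 10 mm proud of its black 44 mm ring; top about 61 mm above the worktop when up. Its place in the row changes.
- key_yellow (a joint): Travel of the yellow key straight down in m: 0 up, 0.006 right down (about 4 N); springs back.
- key_blue_top (a point): Centre of the top face of the blue key, 28 mm diameter, standing 10 mm proud of its black 44 mm ring; top about 61 mm above the worktop when up. Its place in the row changes.
- key_blue (a joint): Travel of the blue key straight down in m: 0 up, 0.006 right down (about 4 N); springs back.
- flask: Conical glass flask, 67 mm wide, 114 mm high; a loose bystander; origin: centre of its underside.
- amber_bottle: Amber reagent bottle with black cap, 52 mm wide, 116 mm high; a loose bystander; origin: centre of its underside.
- beaker: Glass beaker, 72 mm wide, 94 mm high; a loose bystander; origin: centre of its underside.
- timer: White timer, 70 x 62 x 18 mm; a loose bystander; origin: centre of its underside.
- tip_box: Blue pipette tip box with clear lid, 78 x 120 x 79 mm; a loose bystander; origin: centre of its underside.
Things that resemble listed ones, but are neither listed nor needed, are in the scene too. What is shaped like the collar but green is not meant. What is shaped like the cell but brown is not meant.

How it is judged (in metres and radians):
On the way, in this order (a step that is already met when the one before it is completed fails the run):
1. the white key is pressed right down, the others up (value of joint key_white above 0.0045 m and value of joint each of key_yellow, key_blue below 0.002 m), for 0.05 s.
2. the yellow key is pressed right down, the others up (value of joint key_yellow above 0.0045 m and value of joint each of key_white, key_blue below 0.002 m), for 0.05 s.
3. the blue key is pressed right down, the others up (value of joint key_blue above 0.0045 m and value of joint each of key_white, key_yellow below 0.002 m), for 0.05 s.
4. the collar has dropped over the pins (z of collar in the frame of cell below 0.0555 m and horizontal distance between collar and cell below 0.005 m), for 0.1 s.
At the end, for the whole second after the job is handed in: The collar is over the pins and pushed home (its underside less than 48.5 mm above the cell's underside, within 5 mm of the cell's axis, tilted less than 0.1 rad), the fingers still bear on it with more than 3 N, and all three keys are up (z of collar in the frame of cell below 0.0485 m and horizontal distance between collar and cell below 0.005 m and angle between collar's own z axis and vertical below 0.1 rad and contact force between the fingers and collar above 3 N and value of joint each of key_white, key_yellow, key_blue below 0.002 m); the arm keeps its last pose, push and grip.
It fails at once if two keys are down at once (value of joint each of key_white, key_yellow above 0.003 m or value of joint each of key_white, key_blue above 0.003 m or value of joint each of key_yellow, key_blue above 0.003 m).
It fails at once if a bystander is shoved more than 30 mm (distance of any of flask, amber_bottle, beaker, timer, tip_box from where it was at the start of the episode above 0.03 m).
It also fails if it takes over 64 s, if anything falls off the work surface, if the arm or the gripper's body presses on something with over 40 N, if the wrist force passes 120 N, or if a joint passes its speed limit or range.

## Working session

There is one attempt and no reset: what is moved stays moved. The work goes in short steps, Python scripts to look and compute and a shell command to move; the robot and the scene stay as the last step left them, time stands still between calls to the robot, and variables do not carry over. Pictures are saved under pics/ and viewed, at most 10 in all, crops included, and the job is handed in when it is done.

```bash
mkdir -p pics
cat > h.py <<'E'
import numpy as np, cv2
from plant import *
def ray(cam,px,m=None):
    m=m or camera_model(cam); f=200/np.tan(np.radians(m["fov_y"])/2)
    d=np.array([(px[0]-m["cx"])/f,-(px[1]-m["cy"])/f,-1.]); P=np.array(m["pose"])
    return P[:3,3],P[:3,:3]@d
def atz(cam,px,z,m=None):
    o,d=ray(cam,px,m); return o+d*(z-o[2])/d[2]
def tri(r):
    A=0;b=0
    for o,d in r:
        d=d/np.linalg.norm(d); M=np.eye(3)-np.outer(d,d); A=A+M; b=b+M@o
    return np.linalg.solve(A,b)
def save(cam,n):
    im=capture(cam); cv2.imwrite(f"pics/{n}.png",im[:,:,::-1]); return im
E
python3 - <<'E'
from h import *
np.set_printoptions(precision=1,suppress=True)
a=save("scene","scene1");b=save("side","side1")
cv2.imwrite("pics/both.png",cv2.resize(np.vstack([a,b]),(800,1000))[:,:,::-1][:,:])
print({k:v for k,v in camera_model("scene").items()}); print(camera_model("side"))
for c in("scene","side"):
  for t,z in(("key_white_top",61),("key_yellow_top",61),("key_blue_top",61),("collar_grip",117),("cell",0),("console",0)):
    for r in pinpoint(c,t)[:3]: print(c,t,r["score"],r["location"],atz(c,r["location"],z))
print(get_obs())
E
```

```text
{'fov_y': 55.157314554146346, 'cx': 318.3408385823424, 'cy': 194.5223893187471, 'pose': array([[   0.7,    0.3,   -0.6, -156.1],
       [  -0.7,    0.3,   -0.7, -846.9],
       [  -0. ,    0.9,    0.5,  724.1],
       [   0. ,    0. ,    0. ,    1. ]])}
{'fov_y': 42.810705380194875, 'cx': 315.93764500433133, 'cy': 194.37609498367615, 'pose': array([[  -1. ,    0. ,   -0.1,  486. ],
       [  -0.1,   -0.5,    0.8, 1232.6],
       [  -0. ,    0.8,    0.5,  901.4],
       [   0. ,    0. ,    0. ,    1. ]])}
scene key_white_top 0.43 [267.2, 191.9] [525.3 209.4  61. ]
scene key_yellow_top 0.38 [260.2, 186.0] [533.5 266.8  61. ]
scene key_blue_top 0.54 [302.9, 228.1] [467.3 -64.8  61. ]
scene key_blue_top 0.53 [270.9, 199.5] [501.7 153.3  61. ]
scene key_blue_top 0.44 [332.6, 198.7] [664.3   7.   61. ]
scene collar_grip 0.71 [296.8, 224.8] [ 412.8 -105.5  117. ]
scene collar_grip 0.63 [340.3, 225.0] [ 503.7 -192.5  117. ]
scene collar_grip 0.58 [293.5, 211.8] [451.3 -42.  117. ]
scene cell 0.89 [332.7, 275.2] [ 431.7 -236.4    0. ]
scene cell 0.82 [301.1, 247.2] [450.8 -72.4   0. ]
scene c
[... 340 characters left out ...]
_grip 0.92 [321.5, 188.6] [580.1 -12.6 117. ]
side collar_grip 0.68 [367.3, 179.3] [447.8 -69.1 117. ]
side cell 0.7 [371.0, 184.0] [ 430.  -233.2    0. ]
side cell 0.58 [368.7, 212.9] [439.9 -63.3   0. ]
side console 0.72 [338.1, 269.1] [524.3 201.    0. ]
side console 0.24 [348.4, 241.6] [499.4  82.    0. ]
{'time': 0.7, 'joint_positions': array([ 1. ,  0.3,  1.5, -0. ,  1.3, -0.1]), 'dq': array([-0.,  0., -0., -0.,  0., -0.]), 'tau': array([ -0. , -43.1, -24.4,   0.1,   0. ,   0. ]), 'tool_pos': array([198.5, 486. , 226.8]), 'tcp_rot': array([3.1, 0. , 2.8]), 'contact_force': array([ 0.4,  0.1, -0.8]), 'moment': array([ 0., -0.,  0.]), 'finger_force': 0.0, 'grip_width': 91.73489438745278}
```

View pics/scene1.png

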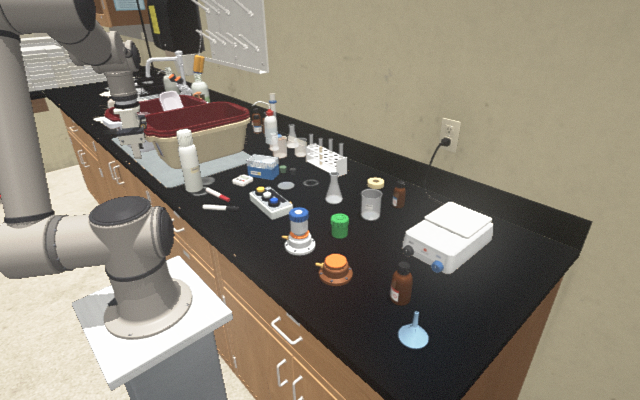

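View pics/side1.png

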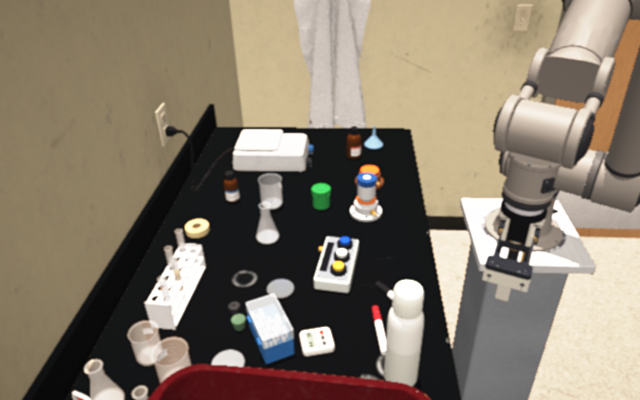

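The blue collar sits on the white/aluminium cell at scene (299,215) and side (366,182). The look-alikes are the brown cell at scene (335,268) and the green collar at (340,225). The keys at scene are yellow (260,188), white (267,193) and blue (273,201). A tall wash bottle stands near the path, so I'll locate it next.

Run:
```python
from h import *
np.set_printoptions(precision=3,suppress=True)
print("bottle top",tri([ray("scene",(184,133)),ray("side",(407,286))]),"base",atz("scene",(194,190),0),atz("side",(402,383),0))
for n,s,d in(("Y",(260,188),(339,267)),("W",(267,194),(342,254)),("B",(273.5,200.5),(345,242)),("collartop",(299,212),(366.5,178)),("green",(340,219),(321,188))):
    print(n,tri([ray("scene",s),ray("side",d)]),atz("scene",s,61),atz("side",d,61))
o=get_obs();print(o["tcp_rot"],o["tool_pos"])
from scipy.spatial.transform import Rotation as R
T=R.from_euler("xyz",o["tcp_rot"]).as_matrix();print(T)
m=camera_model("wrist");P=np.array(m["pose"]);print("cam in tool",T.T@(P[:3,3]-o["tool_pos"]),T.T@P[:3,:3],m["fov_y"])
```

```text
bottle top [383.68  522.451 244.357] base [380.005 526.978   0.   ] [379.552 548.31    0.   ]
Y [522.603 257.297  58.186] [523.655 253.674  61.   ] [519.737 262.876  61.   ]
W [516.64  203.531  55.964] [515.35  196.573  61.   ] [513.835 212.011  61.   ]
B [509.113 151.296  53.763] [504.104 141.041  61.   ] [507.417 161.938  61.   ]
collartop [452.083 -65.527 124.927] [519.942  18.532  61.   ] [ 447.476 -170.016   61.   ]
green [ 588.912 -105.972   60.52 ] [ 588.75  -106.419   61.   ] [ 588.626 -104.894   61.   ]
[3.141 0.    2.754] [198.538 486.04  226.763]
[[-0.926  0.378  0.   ]
 [ 0.378  0.926  0.   ]
 [-0.     0.    -1.   ]]
cam in tool [  70.344    1.053 -157.671] [[ 0.     0.966  0.259]
 [ 1.    -0.    -0.   ]
 [-0.     0.259 -0.966]] 64.28154641021979
```

```bash
python3 -m pendant '[-0.6,-0.7,0,0,0,0,1, -0.7,-0.7,0,0,0,0,1, -0.8,-0.7,0,0,0,0,1, -0.8,-0.7,0,0,0,0,1, -0.8,-0.7,0,0,0,0,1, -0.8,-0.6,0,0,0,0,1, -0.8,-0.6,0,0,0,0,1, -0.8,0,0,0,0,0,1, -0.8,0,0,0,0,0,1, -0.8,0,0,0,0,0,1, -0.8,0,0.2,0,0,0,1, -0.8,0,0.2,0,0,0,1]'
python3 -m pendant '[-0.8,0,0.2,0,0,0,1, -0.8,0,0.2,0,0,0,1, -0.8,0,0.2,0,0,0,1, -0.8,0,0.2,0,0,0,1, -0.6,0,0,0,0,0,1, 0,0,0,0,0,0,1, 0,0,0,0,0,0,1]'
cat > look.py <<'E'
from h import *; import sys
from scipy.spatial.transform import Rotation as R
np.set_printoptions(precision=2,suppress=True)
o=get_obs();T=R.from_euler("xyz",o["tcp_rot"]).as_matrix();m=camera_model("wrist");save("wrist",sys.argv[1])
print(o["tool_pos"],o["tcp_rot"],o["contact_force"],o["grip_width"])
for a in sys.argv[2:]:
    t,z=a.split(":")
    for r in pinpoint("wrist",t)[:3]:
        p=atz("wrist",r["location"],float(z),m);print(t,r["score"],r["location"],p,"tool units",T.T@(p-o["tool_pos"])/30)
E
python3 look.py w1 key_white_top:61 key_yellow_top:61 key_blue_top:61
```

```text
time: 1.9
tool_pos: [404.5, 249.6, 214.8]
tcp_rot: [3.141, 0.001, 2.754]
contact_force: [-0.1, -0.2, 0.8]
grip_width: 2.2
finger_force: 0.0
time: 2.6
tool_pos: [508.7, 206.8, 190.5]
tcp_rot: [-3.141, -0.001, 2.753]
contact_force: [-0.1, 0.7, 0.4]
grip_width: 0.4
finger_force: 0.0
[508.68 206.85 190.49] [-3.14 -0.    2.75] [-0.06  0.72  0.4 ] 0.42364584688273377
key_white_top 0.8 [314.6, 207.9] [521.17 200.54  61.  ] tool units [-0.47 -0.04  4.32]
key_yellow_top 0.83 [369.4, 190.5] [524.85 253.92  61.  ] tool units [0.09 1.66 4.32]
key_blue_top 0.74 [264.8, 222.2] [516.34 151.29  61.  ] tool units [-0.94 -1.62  4.32]
```

View pics/w1.png

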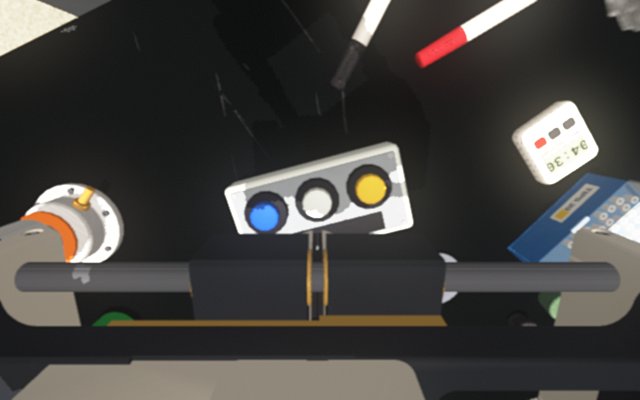

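Wrist view: blue key (265,216), white (317,202), yellow (370,187), all with the expected colours. The cell with its orange plate is at the left (50,230).

```bash
python3 -m pendant '[-0.15,0,0.8,0,0,0,1, -0.2,0,1,0,0,0,1, 0,0,1,0,0,0,1, 0,0,0.9,0,0,0,1, 0,0,0.4,0,0,0,1, 0,0,0.3,0,0,0,1, 0,0,0.1,0,0,0,1, 0,0,0,0,0,0,1]'
```

```text
time: 3.6
tool_pos: [518.7, 203.2, 56.5]
tcp_rot: [3.141, 0.0, 2.754]
contact_force: [-3.3, 0.5, 4.1]
grip_width: 0.4
finger_force: 1.7
```

```bash
python3 -m pendant '[0,0,0.1,0,0,0,1, 0,0,0.05,0,0,0,1, 0,0,0,0,0,0,1]'
```

```text
time: 3.9
tool_pos: [519.4, 203.3, 55.3]
tcp_rot: [3.14, 0.003, 2.754]
contact_force: [-9.7, -1.0, 26.3]
grip_width: 0.5
finger_force: 13.1
```

White bottomed out (26 N). Next, the yellow key.

```bash
python3 -m pendant '[0,0,-0.6,0,0,0,1, 0,0,-0.6,0,0,0,1, 0.28,0.85,0,0,0,0,1, 0.28,0.85,0,0,0,0,1, 0,0,0,0,0,0,1, 0,0,0.6,0,0,0,1, 0,0,0.4,0,0,0,1, 0,0,0.15,0,0,0,1, 0,0,0.02,0,0,0,1, 0,0,0,0,0,0,1]'
```

```text
time: 4.9
tool_pos: [523.0, 256.4, 55.3]
tcp_rot: [3.14, 0.002, 2.753]
contact_force: [-6.9, -1.2, 23.1]
grip_width: 0.5
finger_force: 11.5
```

Yellow bottomed out too. Next, blue: from yellow that is (-1.03, -3.28).

```bash
python3 -m pendant '[0,0,-0.6,0,0,0,1, 0,0,-0.6,0,0,0,1, -0.25,-0.82,0,0,0,0,1, -0.26,-0.82,0,0,0,0,1, -0.26,-0.82,0,0,0,0,1, -0.26,-0.82,0,0,0,0,1, 0,0,0,0,0,0,1, 0,0,0.6,0,0,0,1, 0,0,0.4,0,0,0,1, 0,0,0.15,0,0,0,1, 0,0,0.03,0,0,0,1, 0,0,0,0,0,0,1]'
```

```text
time: 6.1
tool_pos: [514.1, 153.7, 55.3]
tcp_rot: [-3.142, 0.002, 2.755]
contact_force: [-6.4, -4.6, 25.1]
grip_width: 0.3
finger_force: 12.4
```

```bash
python3 -m pendant '[0,0,-0.8,0,0,0,1, 0,0,-1,0,0,0,1, 0,0,-1,0,0,0,1, 0,-0.3,-1,0,0,0,1, -0.1,-0.7,-0.8,0,0,0,-1, -0.1,-0.9,-0.8,0,0,0,-1, -0.1,-0.9,-0.7,0,0,0,-1, -0.1,-1,0,0,0,0,-1, -0.1,-1,0,0,0,0,-1, -0.1,-1,0,0,0,0,-1, -0.1,-1,0,0,0,0,-1, -0.1,-0.8,0,0,0,0,-1]'
python3 -m pendant '[0,0,0,0,0,0,-1, 0,0,0,0,0,0,-1]' >/dev/null
python3 look.py w2 collar_grip:117 cell:0 collar:64 collar_keyways:78
python3 - <<'E'
import cv2
im=cv2.imread("pics/w2.png");cv2.imwrite("pics/w2c.png",cv2.resize(im[60:330,120:520],(800,540)))
E
```

```text
time: 7.3
tool_pos: [449.3, -67.3, 235.5]
tcp_rot: [-3.142, -0.001, 2.754]
contact_force: [0.8, 0.0, 0.5]
grip_width: 60.0
finger_force: 0.0
[449.97 -66.14 235.56] [ 3.14 -0.    2.75] [ 0.23 -0.54 -0.88] 75.9221081258783
collar_grip 0.72 [336.3, 299.7] [554.32 -87.11 117.  ] tool units [-3.49  0.67  3.95]
collar_grip 0.7 [318.7, 197.9] [452.3  -64.15 117.  ] tool units [-0.05  0.09  3.95]
collar_grip 0.63 [532.2, 160.4] [491.48 120.37 117.  ] tool units [1.07 6.28 3.96]
cell 0.74 [190.1, 217.9] [ 442.24 -239.52    0.  ] tool units [-1.96 -5.45  7.85]
collar 0.58 [320.0, 183.8] [451.43 -61.96  64.  ] tool units [0.01 0.14 5.72]
collar 0.31 [533.8, 162.2] [514.34 152.01  64.  ] tool units [0.77 7.54 5.72]
```

View pics/w2c.png

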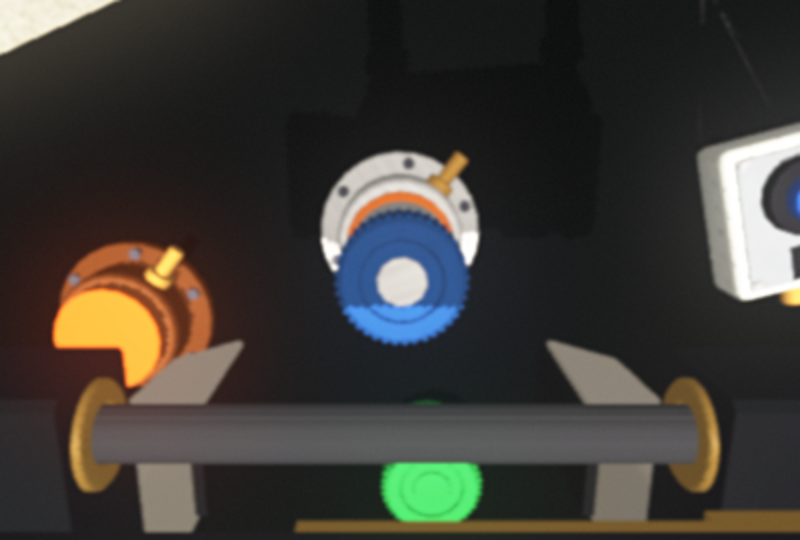

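The blue collar is on the aluminium cell, with its top centre at crop (401,281), full frame (320,200). The green collar at crop (430,488) and the brown cell at (140,320) are the decoys. The collar is nearly under the tool.

```bash
python3 -m pendant '[-0.02,0.08,0.7,0,0,0,-1, 0,0,0.8,0,0,0,-1, 0,0,0.8,0,0,0,-1, 0,0,0.8,0,0,0,-1, 0,0,0.8,0,0,0,-1, 0,0,0.68,0,0,0,-1, 0,0,0,0,0,0,-1, 0,0,0,0,0,0,1, 0,0,0,0,0,0,1, 0,0,0,0,0,0,1, 0,0,0,0,0,0,1, 0,0,0,0,0,0,1]'
python3 -m pendant '[0,0,0,0,0,0,1, 0,0,0,0,0,0,1, 0,0,0,0,0,0,1, 0,0,0,0,0,0,1]'
```

```text
time: 8.95
tool_pos: [451.7, -64.5, 98.9]
tcp_rot: [3.141, 0.001, 2.754]
contact_force: [-0.2, -0.5, 2.7]
grip_width: 57.4
finger_force: 30.0
time: 9.35
tool_pos: [451.7, -64.5, 98.8]
tcp_rot: [3.141, 0.001, 2.754]
contact_force: [0.0, 0.4, 6.2]
grip_width: 57.7
finger_force: 30.0
```

```bash
python3 -m pendant '[0,0,0.1,0,0,0.5,1, 0,0,0,0,0,1,1, 0,0,0,0,0,1,1, 0,0,0,0,0,1,1, 0,0,0,0,0,1,1, 0,0,0,0,0,0,1]'
```

```text
time: 9.95
tool_pos: [453.1, -65.1, 97.9]
tcp_rot: [3.14, 0.005, 2.438]
contact_force: [-3.0, -0.1, 23.8]
grip_width: 57.6
finger_force: 30.0
```

```bash
python3 -m pendant '[0,0,0,0,0,0.7,1, 0,0,0,0,0,0.7,1, 0,0,0,0,0,0,1]'
```

```text
time: 10.25
tool_pos: [453.1, -65.1, 97.9]
tcp_rot: [3.139, 0.005, 2.341]
contact_force: [-2.8, 2.0, 23.4]
grip_width: 57.4
finger_force: 30.0
```

```bash
python3 -m pendant '[0,0,0,0,0,0.7,1, 0,0,0,0,0,0.7,1, 0,0,0,0,0,0.7,1, 0,0,0,0,0,0,1]'
```

```text
time: 10.65
tool_pos: [453.1, -65.1, 97.9]
tcp_rot: [3.139, 0.004, 2.194]
contact_force: [-2.8, 0.6, 23.1]
grip_width: 57.5
finger_force: 30.0
```

```bash
python3 -m pendant '[0,0,0,0,0,0.7,1, 0,0,0,0,0,0.7,1, 0,0,0,0,0,0.7,1, 0,0,0,0,0,0,1]'
```

```text
time: 11.05
tool_pos: [453.1, -65.2, 97.3]
tcp_rot: [3.138, 0.004, 2.048]
contact_force: [-0.2, -0.6, 17.7]
grip_width: 57.1
finger_force: 30.0
```

```bash
python3 -c "
from plant import *;o=get_obs();print(o['moment'],o['joint_positions'])"; python3 -m pendant '[0,0,0,0,0,0.7,1, 0,0,0,0,0,0.7,1, 0,0,0,0,0,0.7,1, 0,0,0,0,0,0,1]'
```

```text
[-0.13182731  0.29499125  0.04747573] [-3.10336691e-01  3.78291114e-01  1.88399937e+00 -4.35377621e-04
  8.74135371e-01 -7.86850114e-01]
time: 11.45
tool_pos: [451.8, -64.4, 95.3]
tcp_rot: [3.141, 0.0, 1.901]
contact_force: [2.6, 1.3, -1.2]
grip_width: 57.7
finger_force: 30.0
```

Force released and z fell, so the collar has begun to drop. Pushing down now.

```bash
python3 -m pendant '[0,0,0.1,0,0,0,1, 0,0,0.1,0,0,0,1, 0,0,0.1,0,0,0,1, 0,0,0,0,0,0,1]'
```

```text
time: 11.85
tool_pos: [451.7, -64.4, 86.1]
tcp_rot: [3.141, 0.0, 1.902]
contact_force: [3.9, 1.8, 0.9]
grip_width: 57.2
finger_force: 30.0
```

```bash
python3 -m pendant '[0,0,0,0,0,0,1, 0,0,0.1,0,0,0,1, 0,0,0.1,0,0,0,1, 0,0,0.1,0,0,0,1, 0,0,0.03,0,0,0,1, 0,0,0,0,0,0,1]'
```

```text
time: 12.45
tool_pos: [452.0, -64.7, 79.4]
tcp_rot: [3.139, 0.002, 1.903]
contact_force: [-6.1, 3.1, 34.6]
grip_width: 57.6
finger_force: 30.0
```

```bash
python3 -m pendant '[0,0,0,0,0,0,1, 0,0,0,0,0,0,1, 0,0,0,0,0,0,1]'
python3 - <<'E'
from h import *
a=save("scene","s3");b=save("side","d3")
c=np.hstack([cv2.resize(a[180:270,250:340],(400,400),interpolation=2),cv2.resize(b[140:230,320:410],(400,400),interpolation=2)])
cv2.imwrite("pics/end.png",c[:,:,::-1])
E
```

```text
time: 12.75
tool_pos: [452.0, -64.6, 79.4]
tcp_rot: [3.139, 0.002, 1.903]
contact_force: [-6.4, 3.1, 34.9]
grip_width: 57.5
finger_force: 30.0
```

View pics/end.png

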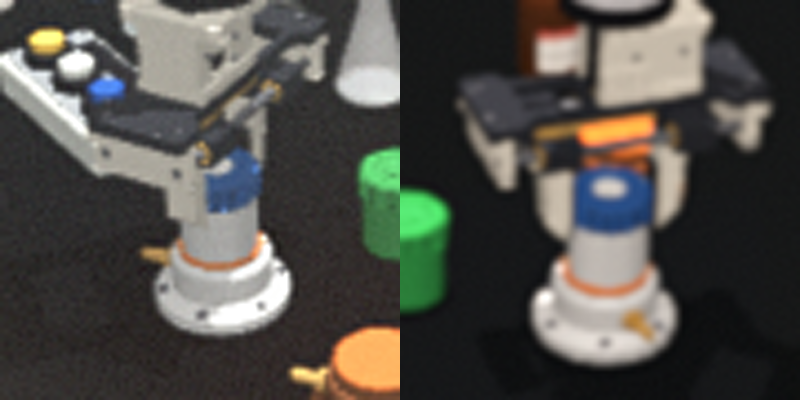

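The crops show the collar upright, its skirt down on the orange plate at scene crop (222,250) and side crop (610,275). All three keys are up at scene crop (45,40), (75,65) and (105,88). The 35 N reaction is steady, so it is on the hard stop.

```bash
python3 -c "
from plant import *
print(close_job())"
```

```text
the job is handed in; nothing more can be done
None
```

I pressed the white, yellow and blue keys in that order. I then turned the collar clockwise until it dropped over the pins, and handed the job in with it still gripped and pressed home at about 35 N; the hand-in returned no verdict.

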